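Clear the ribbed bottle-warming bed, load it and switch it on

ROBOT

A 6-joint arm with a two-finger parallel gripper is mounted at the origin on the work surface. World frame = base frame: x ahead of the robot, y to its left, z up, the work surface at z = 0. Lengths are in m, angles in degrees, forces in N, time in s.
With the tool pointing down it reaches from about 0.325 to 0.775 m from the base axis. Payload 5.5 kg.
Tool frame: the origin (TCP) lies at the centre of the arm's flange, where the gripper is bolted on; the fingertips stand 182 mm ahead of it and the grasp point (between the pads) lies 163 mm ahead of it; z points along the fingers, y is the line along which they close (so a half turn about z gives the same grasp; the last joint's range is limited). The gripper opens to 88 mm and grips with 3 to 60 N. Pads are 20 mm wide; open, the fingers measure 115 mm over their backs; the gripper's body (75 mm by 178 mm) begins 61 mm behind the grasp point.
Start: joints at [63.501, 5.22, 70.514, -0, 104.267, -3.249], TCP at [0.237, 0.551, 0.405] pointing down, gripper open.
Joint ranges: [-164.24, 164.24], [-49.07, 125.15], [9.68, 141.18], [-86.29, 266.29], [3.28, 154.24], [-151.56, 151.56]. Speed limits (degrees/s): [147.25, 147.25, 172.46, 180, 180, 180].

INTERFACE

Orientations are given as [roll, pitch, yaw] about the fixed x, y, z axes, in that order (R = Rz(yaw) Ry(pitch) Rx(roll)).
In Python, from station import r gives the robot as it stands. The module is installed in compiled form; this text tells all that it offers. Calls block until the motion is done:
- r.reach(position, orientation): joint-space move of the TCP to a pose.
- r.servo_line(position, rotation=None, speed=0.15): straight line of the TCP; rotation=None keeps the orientation; speed is the mean speed in m/s.
- r.move_joints(angles): joint-space move.
- r.let_go() and r.grab(squeeze=None): open the fingers fully, or close them until they stop; squeeze is the grip in N (None keeps the last).
- r.wait(seconds).
- r.inverse_kinematics(position, orientation): joint angles nearest the present ones, or None.
- r.sense(): the state.
- r.snapshot(name): name is "side" or "top"; returns a dict with "frame" (420x560x3 uint8, red, green, blue), "fx", "fy", "cx", "cy" (pixels), "R" (3x3) and "t" (3): a world point X has camera coordinates R X + t. Camera axes: x right, y down, z forward; pixel columns grow to the right and rows downward; lengths in m; the calibration is good to about 2 mm. A picture is of the moment at which its call begins. There is no depth.
A pose or a line that the arm cannot do raises r.IKError and nothing moves.
- r.hand_in(): hands the job in; it is judged then, once.
The state is a dict: "clock": time; "joints": joint angles; "joint_vel": joint speeds; "joint_torque": joint torques, N m; "tcp_pos": TCP position; "orientation": TCP orientation; "contact_force": force on the tool from outside, world axes, zero at the start; "torque": the same for the moment, N m; "opening": finger opening in m; "gripper_force": force on a finger pad.
Only numpy, scipy, OpenCV 4.12 (cv2) and the standard library are available. Lean on these libraries where they do the work, as an engineer would, in place of code of your own. Each camera call takes 0.05 s, during which the arm holds its last target. There are 200 camera calls.

TASK

Get the bottle-warming bed ready and start it: with the warmer's push-lock button out (off - it may have been left locked in, so check it and click it out if need be), put every packing block from the ribbed bed into the bin before any bottle touches the bed. Then, still with the button out, lay every bottle from the wooden rack on the ribs, each lying in a groove along the ribs and wholly on the bed, so gently that none starts rolling, and last of all click the button so that it stays locked in. Leave the canister, mug, standing bottle and teats where they are.

Things in the scene. Friction and masses are not known exactly. Their poses are not given: they have to be found in the camera images.
- bed: Fixed white plate 240 x 170 mm with 8 round ribs along its y axis. Origin: centre of its underside on the worktop, z up. Ribs: 158 mm long, radius 4 mm, tops 18 mm above the worktop, 30 mm apart from x = -105 to +105 mm; so 7 grooves at x = -90, -60 .. +90 mm. A bottle in a groove rests on two ribs, its axis 35 mm above the worktop (40 mm if on top of one rib). Position and yaw vary.
- rack: Fixed wooden rack 250 x 130 mm holding the lying bottles in slots at x = -80, 0 and +80 mm, each slot two round dowels along the rack's y axis (28 mm apart, tops 20 mm high). Origin: centre of its underside on the worktop; z up. Some slots may be empty.
- bin: Fixed open square grey waste bin, 170 x 170 mm outside, 85 mm high, walls 4 mm. Origin: centre of its underside on the worktop; z up.
- switch (a joint): Push-lock button on the warmer's top, m pressed in: about 0 out (off), about 0.007 locked in (on). Each press to the bottom (0.0117) and full release changes it from one to the other; it clicks over at about 0.011. Its spring gives 1.5 N at first, 3.5 N at the bottom. It starts either way.
- switch_top (a point): Centre of the top face of the grey round button, 40 mm across; moves with it. Out, it is 96 mm above the worktop, locked in about 89 mm. It sits in the middle of the top of the round white bottle warmer (fixed, 128 mm across, 78 mm high).
- bottle1_center (a point): Centre of a closed glass bottle with white cap, lying: 130 mm long, 44 mm across, round ends (straight for 86 mm), 0.16 kg or so; its axis is its own y. It starts in a rack slot, axis 38 mm above the worktop. May be absent.
- bottle2_center (a point): Centre of a closed glass bottle with white cap, lying: 130 mm long, 44 mm across, round ends (straight for 86 mm), 0.16 kg or so; its axis is its own y. It starts in a rack slot, axis 38 mm above the worktop. May be absent.
- bottle3_center (a point): Centre of a closed glass bottle with white cap, lying: 130 mm long, 44 mm across, round ends (straight for 86 mm), 0.16 kg or so; its axis is its own y. It starts in a rack slot, axis 38 mm above the worktop. May be absent.
- block1_center (a point): Centre of a chunky brown packing block of pressed card, 70 (own x) x 32 (own y) x 36 mm high, with a step in its top on the +x half (10 mm lower there), 35 g. It starts lying across the ribs of the bed, underside 18 mm, this point 36 mm above the worktop. May be absent, and may be knocked aside.
- block2_center (a point): Centre of a chunky brown packing block of pressed card, 70 (own x) x 32 (own y) x 36 mm high, with a step in its top on the +x half (10 mm lower there), 35 g. It starts lying across the ribs of the bed, underside 18 mm, this point 36 mm above the worktop. May be absent, and may be knocked aside.
- block3_center (a point): Centre of a chunky brown packing block of pressed card, 70 (own x) x 32 (own y) x 36 mm high, with a step in its top on the +x half (10 mm lower there), 35 g. It starts lying across the ribs of the bed, underside 18 mm, this point 36 mm above the worktop. May be absent, and may be knocked aside.
- block4_center (a point): Centre of a chunky brown packing block of pressed card, 70 (own x) x 32 (own y) x 36 mm high, with a step in its top on the +x half (10 mm lower there), 35 g. It starts lying across the ribs of the bed, underside 18 mm, this point 36 mm above the worktop. May be absent, and may be knocked aside.
- canister_center (a point): Centre, half-way up, of a bystander: lidded steel canister, 94 mm across, 138 mm high. Leave it alone.
- glassbottle_center (a point): Centre, half-way up, of a bystander: standing capped glass bottle, 56 mm across, 150 mm high. Leave it alone.
- mug_center (a point): Centre, half-way up, of a bystander: white mug, 80 mm across, 90 mm high. Leave it alone.
- teat1_center (a point): Centre, half-way up, of a bystander: teat in a white cap, 52 mm across, 53 mm high. Leave it alone.
- teat2_center (a point): Centre, half-way up, of a bystander: teat in a white cap, 52 mm across, 53 mm high. Leave it alone.
- teat3_center (a point): Centre, half-way up, of a bystander: teat in a white cap, 52 mm across, 53 mm high. Leave it alone.

How it is judged (in metres and radians):
On the way, in this order (a step that is already met when the one before it is completed fails the run):
1. all packing blocks are in the bin and let go, the button is out, and no bottle touches the bed yet (x of block1_center in the frame of bin between -0.082 and 0.082 m and y of block1_center in the frame of bin between -0.082 and 0.082 m and z of each of block1_center, block2_center, block3_center, block4_center in the frame of bin below 0.08 m and contact force between the fingers and block1 below 0.05 N and x of block2_center in the frame of bin between -0.082 and 0.082 m and y of block2_center in the frame of bin between -0.082 and 0.082 m and contact force between the fingers and block2 below 0.05 N and x of block3_center in the frame of bin between -0.082 and 0.082 m and y of block3_center in the frame of bin between -0.082 and 0.082 m and contact force between the fingers and block3 below 0.05 N and x of block4_center in the frame of bin between -0.082 and 0.082 m and y of block4_center in the frame of bin between -0.082 and 0.082 m and contact force between the fingers and block4 below 0.05 N and value of joint switch below 0.002 m and contact force between each of bottle1, bottle2, bottle3 and bed below 0.05 N), for 0.2 s.
2. all bottles lie in grooves of the bed, let go and still, with the button still out and the blocks in the bin (x of bottle1_center in the frame of bed between -0.1 and 0.1 m and y of bottle1_center in the frame of bed between -0.028 and 0.028 m and z of bottle1_center in the frame of bed between 0.031 and 0.0378 m and angle between the y axis of each of bottle1_center, bottle2_center, bottle3_center and the y axis of bed, either way round below 0.12 rad and linear speed of each of bottle1, bottle2, bottle3 below 0.02 m/s and contact force between the fingers and bottle1 below 0.05 N and x of bottle2_center in the frame of bed between -0.1 and 0.1 m and y of bottle2_center in the frame of bed between -0.028 and 0.028 m and z of bottle2_center in the frame of bed between 0.031 and 0.0378 m and contact force between the fingers and bottle2 below 0.05 N and x of bottle3_center in the frame of bed between -0.1 and 0.1 m and y of bottle3_center in the frame of bed between -0.028 and 0.028 m and z of bottle3_center in the frame of bed between 0.031 and 0.0378 m and contact force between the fingers and bottle3 below 0.05 N and value of joint switch below 0.002 m and x of block1_center in the frame of bin between -0.082 and 0.082 m and y of block1_center in the frame of bin between -0.082 and 0.082 m and z of each of block1_center, block2_center, block3_center, block4_center in the frame of bin below 0.08 m and contact force between the fingers and block1 below 0.05 N and x of block2_center in the frame of bin between -0.082 and 0.082 m and y of block2_center in the frame of bin between -0.082 and 0.082 m and contact force between the fingers and block2 below 0.05 N and x of block3_center in the frame of bin between -0.082 and 0.082 m and y of block3_center in the frame of bin between -0.082 and 0.082 m and contact force between the fingers and block3 below 0.05 N and x of block4_center in the frame of bin between -0.082 and 0.082 m and y of block4_center in the frame of bin between -0.082 and 0.082 m and contact force between the fingers and block4 below 0.05 N), for 0.3 s.
3. the button is locked in and let go, with the bottles still lying in their grooves (value of joint switch between 0.0045 and 0.0092 m and contact force between each of the arm, the fingers and switch below 0.05 N and x of bottle1_center in the frame of bed between -0.1 and 0.1 m and y of bottle1_center in the frame of bed between -0.028 and 0.028 m and z of bottle1_center in the frame of bed between 0.031 and 0.0378 m and angle between the y axis of each of bottle1_center, bottle2_center, bottle3_center and the y axis of bed, either way round below 0.12 rad and linear speed of each of bottle1, bottle2, bottle3 below 0.02 m/s and contact force between the fingers and bottle1 below 0.05 N and x of bottle2_center in the frame of bed between -0.1 and 0.1 m and y of bottle2_center in the frame of bed between -0.028 and 0.028 m and z of bottle2_center in the frame of bed between 0.031 and 0.0378 m and contact force between the fingers and bottle2 below 0.05 N and x of bottle3_center in the frame of bed between -0.1 and 0.1 m and y of bottle3_center in the frame of bed between -0.028 and 0.028 m and z of bottle3_center in the frame of bed between 0.031 and 0.0378 m and contact force between the fingers and bottle3 below 0.05 N), for 0.3 s.
At the end, for the whole second after the job is handed in: Blocks in the bin; every bottle lies still and let go in a groove of the bed (within 0.12 rad of the ribs, axis 31 to 37.8 mm high, centre within 100 mm of the bed centre across and 28 mm along the ribs); the button stays locked in (0.0045 to 0.0092) with nothing on it (all of step 3 and x of block1_center in the frame of bin between -0.082 and 0.082 m and y of block1_center in the frame of bin between -0.082 and 0.082 m and z of each of block1_center, block2_center, block3_center, block4_center in the frame of bin below 0.08 m and contact force between the fingers and block1 below 0.05 N and x of block2_center in the frame of bin between -0.082 and 0.082 m and y of block2_center in the frame of bin between -0.082 and 0.082 m and contact force between the fingers and block2 below 0.05 N and x of block3_center in the frame of bin between -0.082 and 0.082 m and y of block3_center in the frame of bin between -0.082 and 0.082 m and contact force between the fingers and block3 below 0.05 N and x of block4_center in the frame of bin between -0.082 and 0.082 m and y of block4_center in the frame of bin between -0.082 and 0.082 m and contact force between the fingers and block4 below 0.05 N); the robot touches nothing.
It fails at once if a bottle lying loose on the bed rolls (turns faster than 7 rad/s) ((angular speed of bottle1 above 7 rad/s and contact force between the fingers and bottle1 below 0.02 N and contact force between bottle1 and bed above 0.02 N) or (angular speed of bottle2 above 7 rad/s and contact force between the fingers and bottle2 below 0.02 N and contact force between bottle2 and bed above 0.02 N) or (angular speed of bottle3 above 7 rad/s and contact force between the fingers and bottle3 below 0.02 N and contact force between bottle3 and bed above 0.02 N)).
It fails at once if a bystander (canister, standing bottle, mug or a teat) is moved more than 30 mm or tipped over (distance of any of canister_center, glassbottle_center, mug_center, teat1_center, teat2_center, teat3_center from where it was at the start of the episode above 0.03 m or angle between any of canister_center, glassbottle_center, mug_center, teat1_center, teat2_center, teat3_center's own z axis and vertical above 0.5 rad).
Of bottle1, bottle2, bottle3 only 2 to 3 are there at a start; the rules pass over those that are not, and their reading is None.
Of block1, block2, block3, block4 only 3 to 4 are there at a start; the rules pass over those that are not, and their reading is None.
At some moment in a run one of block1, block2, block3, block4 may be knocked a few centimetres aside while the robot is not near it.
It also fails if it takes over 210 s, if anything falls off the work surface, if the arm or the gripper's body presses on something with over 40 N, if the wrist force passes 120 N, or if a joint passes its speed limit or range.

## Working session

There is one attempt and no reset: what is moved stays moved. The work goes in short steps, each a Python script; the robot and the scene stay as the last script left them, time stands still between calls to the robot, and variables do not carry over. Pictures are saved under pics/ and viewed, at most 14 in all, crops included, and the job is handed in when it is done.

```bash
mkdir -p pics; python3 - <<'E'
from station import r
import cv2,numpy as np
for n in("top","side"):
    s=r.snapshot(n);cv2.imwrite(f"pics/{n}0.png",s["frame"][:,:,::-1])
    R=np.array(s["R"]);print(n,s["fx"],s["fy"],s["cx"],s["cy"],R.round(3).tolist(),(-R.T@np.array(s["t"])).round(3))
print(r.sense()["clock"],r.sense()["orientation"])
E
```

```text
top 446.28217068621325 446.28217068621325 281.4522893534713 206.88868182606686 [[0.035, -0.999, 0.002], [-0.977, -0.034, -0.211], [0.21, 0.005, -0.978]] [ 0.335 -0.018  1.207]
side 541.8292231314798 541.8292231314798 278.8283309247174 216.9275348578752 [[0.608, -0.794, 0.007], [-0.538, -0.418, -0.732], [0.584, 0.442, -0.681]] [-0.308 -0.646  1.101]
0.1 [-1.79899480e+02 -5.83405664e-03  1.56748840e+02]
```

View pics/top0.png

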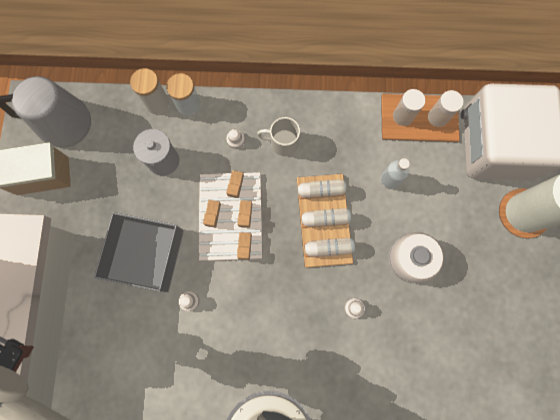

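View pics/side0.png

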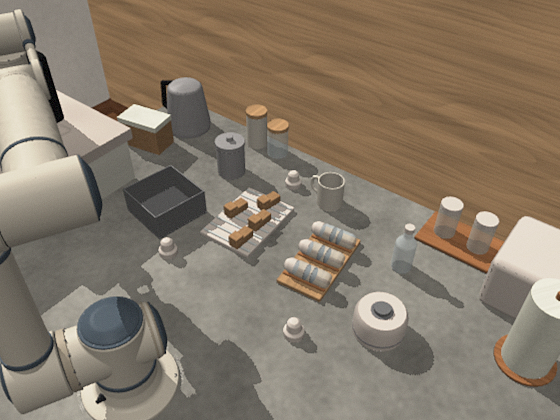

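The top view shows the bin at about (139,252), the bed at (230,217) with 4 blocks, the rack at (325,220) with 3 bottles, and the warmer button at (421,256). Next I measure these.

```bash
cat > h.py <<'E'
from station import r
import cv2,numpy as np
def cast(s,uv,z):
    R=np.array(s["R"]);C=-R.T@np.array(s["t"])
    uv=np.atleast_2d(uv).astype(float)
    d=np.c_[(uv[:,0]-s["cx"])/s["fx"],(uv[:,1]-s["cy"])/s["fy"],np.ones(len(uv))]@R
    return (C+d*((z-C[2])/d[:,2])[:,None])[:,:2]
def proj(s,X):
    c=np.array(s["R"])@X+np.array(s["t"]);return c[0]/c[2]*s["fx"]+s["cx"],c[1]/c[2]*s["fy"]+s["cy"]
def blobs(mask,lo):
    cs,_=cv2.findContours(mask.astype(np.uint8),cv2.RETR_EXTERNAL,cv2.CHAIN_APPROX_NONE)
    return [c[:,0] for c in cs if cv2.contourArea(c)>lo]
def brown(f):
    h=cv2.cvtColor(f,cv2.COLOR_RGB2HSV).astype(int)
    return (h[...,0]<22)&(h[...,1]>95)&(h[...,2]>50)
def rect(p):  # metric min-area rect: centre, long side, short side, angle of long side (deg)
    (c,(w,h),a)=cv2.minAreaRect((p*1000).astype(np.float32))
    if w<h:w,h,a=h,w,a+90
    return np.array(c)/1000,w,h,(a+90)%180-90
E
python3 - <<'E'
from h import *
s=r.snapshot("top");f=s["frame"]
h=cv2.cvtColor(f,cv2.COLOR_RGB2HSV)
m=brown(f);m[:,:198]=0;m[:,264:]=0;m[:165]=0;m[264:]=0
for b in blobs(m,60):
    print("block",b.mean(0).round(1),[np.round(x,3) for x in rect(cast(s,b,.05))])
for nm,(x0,y0,x1,y1) in dict(bed=(190,160,272,270),rack=(290,165,362,275),bin=(90,205,190,300),warm=(385,225,450,290)).items():
    c=cv2.resize(f[y0:y1,x0:x1],None,fx=5 if nm!="warm" else 4,fy=5 if nm!="warm" else 4,interpolation=cv2.INTER_CUBIC)
    globals()[nm]=c
H=550
pad=lambda c:cv2.copyMakeBorder(c,0,H-c.shape[0],0,0,cv2.BORDER_CONSTANT)
cv2.imwrite("pics/crop1.png",np.hstack([pad(bed),pad(rack)])[:,:,::-1])
cv2.imwrite("pics/crop2.png",np.hstack([pad(bin),pad(warm)])[:,:,::-1])
E
```

```text
block [243.8 245.1] [array([0.478, 0.083]), np.float64(67.078), np.float64(30.605), np.float64(-1.895)]
block [244.4 213.2] [array([0.564, 0.086]), np.float64(67.728), np.float64(31.039), np.float64(-2.768)]
block [211.2 212.9] [array([0.562, 0.173]), np.float64(68.331), np.float64(31.669), np.float64(-9.812)]
block [234.7 183.1] [array([0.644, 0.116]), np.float64(69.58), np.float64(31.382), np.float64(-10.536)]
```

View pics/crop1.png

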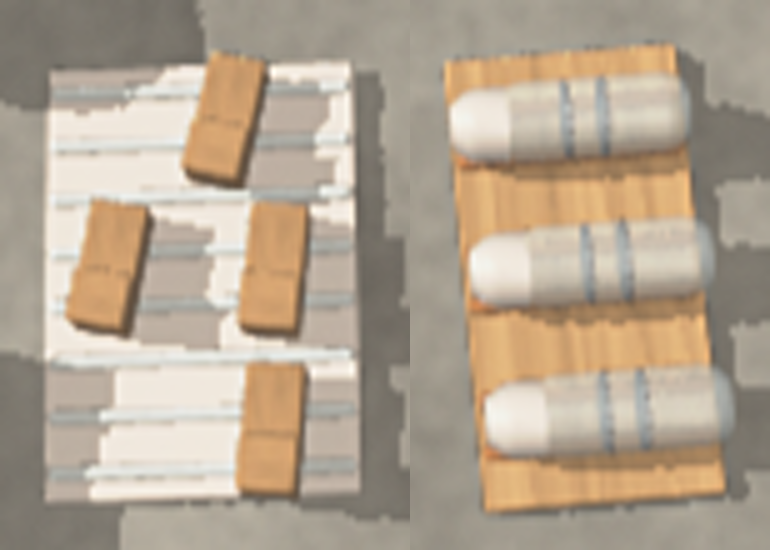

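View pics/crop2.png

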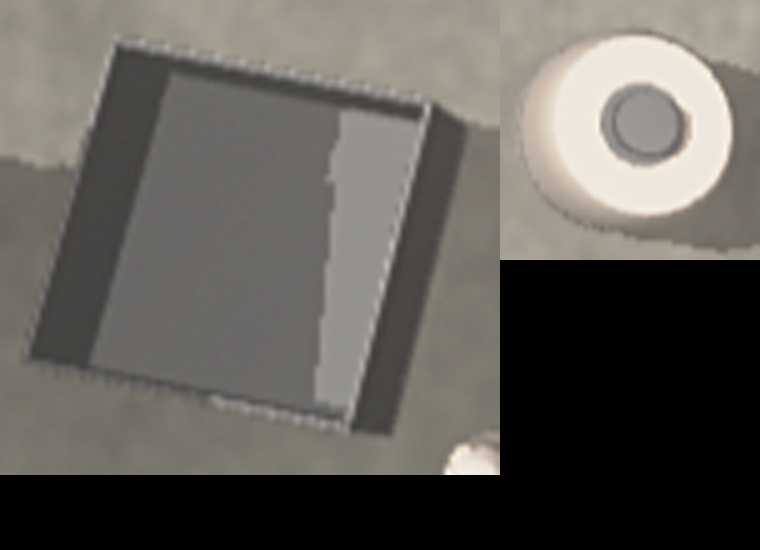

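Crop 1 shows bed corners near (50,72), (352,62), (358,497) and (45,500), and bottle centres at about (570,119), (591,264) and (609,412). Crop 2 shows bin rim corners at (117,42), (430,103), (350,428) and (28,358), and the button at (648,122).

```bash
python3 - <<'E'
from h import *
s=r.snapshot("top");f=s["frame"]
P=lambda L,o,k=5:np.array(L,float)/k+np.array(o)
for n,L,o,z in[("bed",[(50,72),(352,62),(358,497),(45,500)],(190,160),.012),("bin",[(117,42),(430,103),(350,428),(28,358)],(90,205),.085),
  ("rack",[(37,60),(265,43),(315,492),(78,510)],(290,165),.012)]:
    p=cast(s,P(L,o),z);print(n,p.round(3).tolist(),[np.round(x,3) for x in rect(p)],p.mean(0).round(4))
p=cast(s,P([(55,147),(350,140),(55,362),(350,352),(50,412),(355,405)],(190,160)),.018)
for i in(0,2,4):d=p[i]-p[i+1];print("rib yaw",np.degrees(np.arctan2(-d[0],d[1])).round(2))
print("bottles",cast(s,P([(160,119),(181,264),(199,412)],(290,165)),.038).round(4).tolist())
print("button",cast(s,[[422,255.5]],.095).round(4))
h=cv2.cvtColor(f,cv2.COLOR_RGB2HSV)
# ridge detection of ribs: side view check of button
s2=r.snapshot("side");g=s2["frame"];print("side of ",proj(s2,np.r_[cast(s,[[422,255.5]],.095)[0],.095]))
for n,(x,y,w) in dict(btn=(382,311,1)).items():
    c=g[y-25:y+25,x-30:x+30];cv2.imwrite("pics/btn.png",cv2.resize(c,None,fx=8,fy=8,interpolation=cv2.INTER_CUBIC)[:,:,::-1])
E
```

```text
bed [[0.677, 0.218], [0.688, 0.05], [0.447, 0.036], [0.439, 0.203]] [array([0.563, 0.127]), np.float64(241.823), np.float64(168.037), np.float64(3.319)] [0.5627 0.1269]
bin [[0.544, 0.417], [0.518, 0.255], [0.354, 0.28], [0.383, 0.443]] [array([0.449, 0.349]), np.float64(165.821), np.float64(165.522), np.float64(-9.065)] [0.4499 0.349 ]
rack [[0.679, -0.053], [0.693, -0.18], [0.445, -0.208], [0.431, -0.082]] [array([ 0.562, -0.13 ]), np.float64(249.802), np.float64(127.463), np.float64(6.456)] [ 0.5617 -0.1306]
rib yaw 3.43
rib yaw 3.98
rib yaw 3.33
bottles [[0.6404, -0.1197], [0.561, -0.1322], [0.4821, -0.1427]]
button [[ 0.4627 -0.3666]]
side of  (np.float64(382.157504002092), np.float64(305.3913869575667))
```

```bash
cat >> h.py <<'E'
def best(yaw):
    q=r.sense()["joints"]
    return yaw
def ori(p,yaw):  # choose half-turn with smallest |j6|
    j1=np.degrees(np.arctan2(p[1],p[0]));j6=lambda y:(j1+90-y+180)%360-180
    y=min((yaw,yaw+180),key=lambda y:abs(j6(y)));y=(y+180)%360-180
    return [180,0,y]
def go(x,y,z,yaw):  # joint move of grasp point
    r.reach([x,y,z+.163],ori((x,y),yaw))
def lin(x,y,z,speed=.15): r.servo_line([x,y,z+.163],None,speed)
def fz(): return np.array(r.sense()["contact_force"]).round(2)
BTN=(.4627,-.3666);BED=np.array([.563,.127]);BY=3.5;BIN=np.array([.450,.349]);NY=-9.
def off(c,yaw,x,y):
    a=np.radians(yaw);return np.array([c[0]+x*np.cos(a)-y*np.sin(a),c[1]+x*np.sin(a)+y*np.cos(a)])
E
sed -i '/^def best/,+2d' h.py
python3 - <<'E'
from h import *
r.grab(10)
go(*BTN,.20,-40);lin(*BTN,.125)
print(r.sense()["opening"],fz(),r.sense()["clock"],r.sense()["tcp_pos"])
for t in(.100,.098,.096,.094,.092,.090,.088):
    lin(*BTN,t+.019,.02);r.wait(.2);f=fz();print(t,f,r.sense()["tcp_pos"][2])
    if abs(f[2])>1.2:break
lin(*BTN,.125)
E
```

```text
0.0004154284479380551 [ 0.33 -0.39 -0.24] 5.5417 [ 0.46289315 -0.36658266  0.2887824 ]
0.1 [ 0.18 -0.04  1.41] 0.2821385669807813
```

```bash
python3 - <<'E'
from h import *
def favg():
    L=[]
    for i in range(10): r.wait(.04);L.append(r.sense()["contact_force"][2])
    return round(np.mean(L),2),round(np.std(L),2)
print(favg())
for t in(.100,.097,.0945,.092,.090,.088,.086):
    lin(*BTN,t+.019,.03);f=favg();print(t,f,round(r.sense()["tcp_pos"][2]-.182,4))
    if f[0]>1.2:break
lin(*BTN,.125);print(favg(),r.sense()["clock"])
E
```

```text
(np.float64(-0.01), np.float64(0.48))
0.1 (np.float64(0.2), np.float64(0.57)) 0.1001
0.097 (np.float64(-0.12), np.float64(0.32)) 0.097
0.0945 (np.float64(0.21), np.float64(0.15)) 0.0946
0.092 (np.float64(-0.08), np.float64(0.47)) 0.092
0.09 (np.float64(0.19), np.float64(0.52)) 0.09
0.088 (np.float64(2.77), np.float64(0.58)) 0.0882
(np.float64(-0.27), np.float64(0.49)) 11.6417
```

Contact comes only at about 89 mm, so the button is locked in. I press it once to click it out, then verify.

```bash
cat >> h.py <<'E'
def favg():
    L=[]
    for i in range(8): r.wait(.04);L.append(r.sense()["contact_force"][2])
    return round(float(np.mean(L)),2)
def press():
    lin(*BTN,.102+.019)
    for t in(.0865,.0852,.0845,.0838,.083):
        lin(*BTN,t+.019,.03);f=favg();print("press",t,f)
        if f>6:break
    lin(*BTN,.125,.08)
def probe(t=.0925):
    lin(*BTN,t+.019,.03);f=favg();lin(*BTN,.125);return f
E
python3 - <<'E'
from h import *
press();print("at 92.5:",probe(),r.sense()["clock"])
go(*BTN,.2,-40);r.let_go()
E
```

```text
press 0.0865 2.74
press 0.0852 2.92
press 0.0845 4.1
press 0.0838 6.95
at 92.5: 2.32 16.25
```

```bash
cat >> h.py <<'E'
def blocks(z=.048):
    s=r.snapshot("top");out=[]
    for b in blobs(brown(s["frame"]),60):
        c,w,h,a=rect(cast(s,b,z))
        if .38<c[0]<.75 and .0<c[1]<.26 and 50<w<85 and 24<h<42: out.append((c,w,h,a))
    return out
def pick(c,a,i):
    go(*c,.16,a);lin(*c,.042,.15);r.grab(12);o=r.sense()["opening"]
    lin(*c,.17,.25);o2=r.sense()["opening"];print("grip",np.round([o,o2],4))
    if o2<.025: r.let_go();return False
    x,y=[(-.038,-.022),(.038,-.022),(-.038,.022),(.038,.022)][i]
    p=off(BIN,NY,x,y)
    go(*p,.17,NY);lin(*p,.113,.15);r.let_go();r.wait(.2);lin(*p,.17,.25);return True
E
python3 - <<'E'
from h import *
L=blocks();print([(np.round(c,3),round(w),round(h),round(a,1)) for c,w,h,a in L])
c,w,h,a=max(L,key=lambda t:t[0][1])
print(pick(c,a,2))
L=blocks();print([(np.round(c,3),round(w),round(h),round(a,1)) for c,w,h,a in L])
cv2.imwrite("pics/b1.png",r.snapshot("top")["frame"][100:320,60:400,::-1].repeat(2,0).repeat(2,1));print(r.sense()["clock"])
E
```

```text
[(array([0.478, 0.083]), 67, 31, -1.9), (array([0.564, 0.086]), 68, 31, -2.8), (array([0.562, 0.173]), 68, 32, -9.8), (array([0.646, 0.116]), 69, 31, -11.4)]
grip [0.0321 0.032 ]
True
[(array([0.478, 0.083]), 67, 31, -1.9), (array([0.564, 0.086]), 68, 31, -3.4), (array([0.645, 0.116]), 68, 31, -11.4)]
25.7083
```

View pics/b1.png

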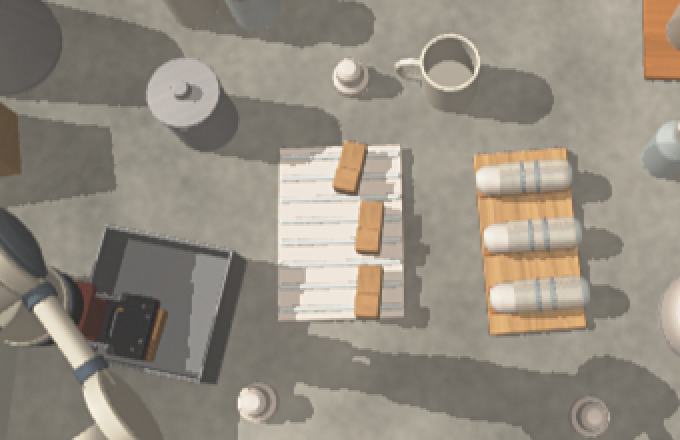

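The first block lies in the bin at about (155,333) and the rest of the scene is undisturbed. I repeat for the others, with a fresh look before each pick.

```bash
python3 - <<'E'
from h import *
slots=[3,0,1]
for k in range(5):
    L=blocks();print([(np.round(c,3),round(w),round(h),round(a,1)) for c,w,h,a in L])
    if not L or not slots:break
    c,w,h,a=max(L,key=lambda t:t[0][0])
    if pick(c,a,slots[0]):slots.pop(0)
go(.45,.2,.3,NY)
cv2.imwrite("pics/b2.png",r.snapshot("top")["frame"][100:320,60:400,::-1].repeat(2,0).repeat(2,1));print(r.sense()["clock"])
E
```

```text
[(array([0.478, 0.083]), 67, 31, -1.9), (array([0.564, 0.086]), 68, 31, -3.4), (array([0.645, 0.116]), 69, 31, -11.4)]
grip [0.0319 0.0323]
[(array([0.478, 0.083]), 67, 30, -1.9), (array([0.564, 0.086]), 68, 31, -2.8)]
grip [0.0324 0.0324]
[(array([0.478, 0.083]), 67, 31, -1.9)]
grip [0.0321 0.032 ]
[]
47.0333
```

View pics/b2.png

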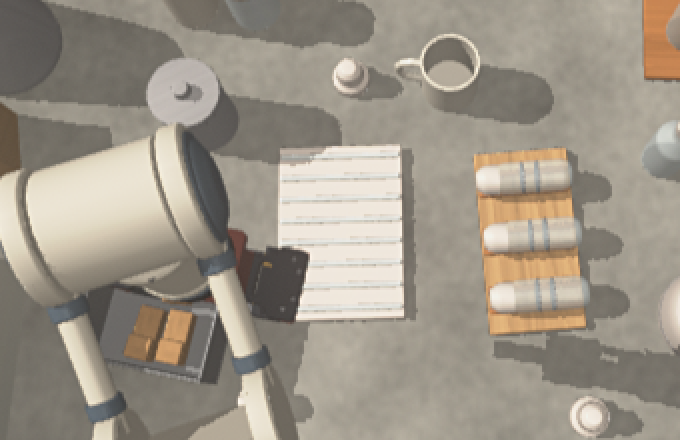

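All 4 blocks are in the bin, at about (165,335), and the bed is clear. Next is the first bottle, the outer one.

```bash
cat >> h.py <<'E'
def bottle(c,shift,gx,ry=6.7):
    p=off(c,ry,shift,0)
    go(*p,.17,90+ry);lin(*p,.047,.12);r.grab(8);r.wait(.2)
    lin(*p,.18,.2);print("grip",round(r.sense()["opening"],4))
    q=off(BED,BY,gx,0);go(*q,.18,90+BY);lin(*q,.060,.12);lin(*q,.050,.03);r.wait(.2)
    f0=favg();f=[]
    for z in np.arange(.049,.0388,-.001):
        lin(*q,z,.02);f.append(round(favg()-f0,2))
        if f[-1]>1.1:break
    print("placed at",round(z,4),f)
    r.wait(.2);r.let_go();r.wait(.4);lin(*q,.10,.06);lin(*q,.18,.2);print(r.sense()["clock"])
B=[(.6404,-.1197),(.561,-.1322),(.4821,-.1427)]
E
python3 - <<'E'
from h import *
bottle(B[0],.004,.09)
go(.45,.3,.3,NY)
cv2.imwrite("pics/c1.png",r.snapshot("top")["frame"][100:320,60:400,::-1].repeat(2,0).repeat(2,1))
E
```

```text
grip 0.0439
placed at 0.044 [-0.23, -0.3, -0.32, -0.08, -0.55, 6.25]
61.1917
```

View pics/c1.png

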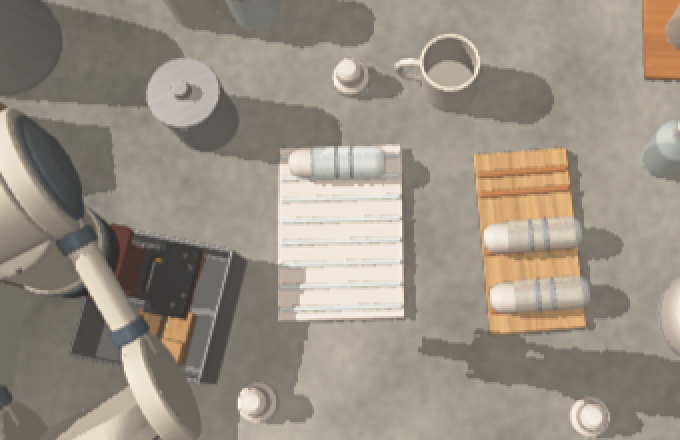

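The bottle lies in the far groove at about (337,163), aligned with the ribs. Now the other two.

```bash
python3 - <<'E'
from h import *
bottle(B[1],.004,0.)
bottle(B[2],0,-.09)
go(.45,.35,.32,NY)
s=r.snapshot("top");cv2.imwrite("pics/c2.png",cv2.resize(s["frame"][165:270,180:285],None,fx=5,fy=5,interpolation=cv2.INTER_CUBIC)[:,:,::-1])
E
```

```text
grip 0.0435
placed at 0.044 [0.05, 0.21, 0.34, 0.15, 0.2, 6.63]
76.75
grip 0.0439
placed at 0.044 [-0.16, -0.07, -0.07, -0.06, -0.21, 7.08]
90.55
```

View pics/c2.png

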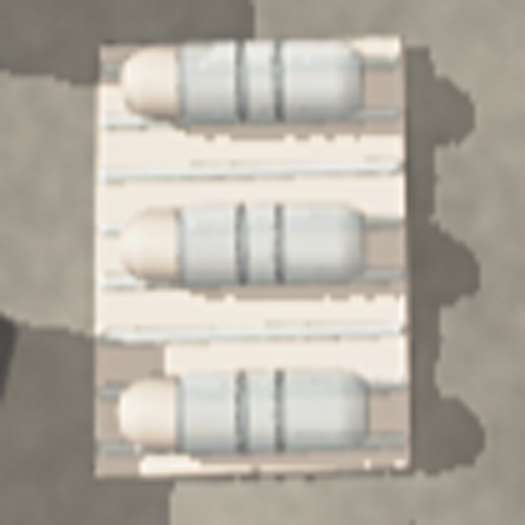

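All three bottles lie straight in grooves, at rows of about 80, 245 and 410 in the crop, centred on the bed. Last step: lock the button, confirm it, back off and check the bin.

```bash
python3 - <<'E'
from h import *
go(*BTN,.25,-40);r.grab(10);lin(*BTN,.15);print("pre",probe(.094))
press();print("at 92.5:",probe())
lin(*BTN,.25,.2);r.wait(.5);print(r.sense()["clock"])
cv2.imwrite("pics/end.png",r.snapshot("top")["frame"][80:340,70:470,::-1].repeat(2,0).repeat(2,1))
E
```

```text
pre 1.72
press 0.0865 2.99
press 0.0852 2.84
press 0.0845 4.05
press 0.0838 6.86
at 92.5: 0.22
104.2083
```

View pics/end.png

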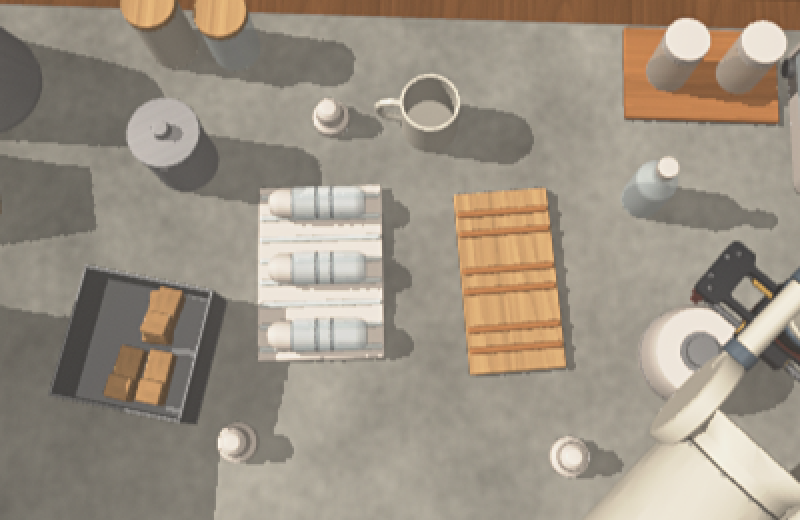

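The end view shows the bottles in place, the button locked in, and the blocks in the bin with one resting on another at about (160,315). No block is anywhere else, and a stacked block's centre is only about 60 mm high.

```bash
python3 -c "
from station import r
print(r.hand_in())"
```

```text
the job is handed in; nothing more can be done
None
```

I handed the job in at about 104 s: the button was clicked out first, all 4 blocks are in the bin, all 3 bottles lie in grooves, and the button is locked in; no verdict was returned.

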